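Drift a post flange into line on its base plate and drop the next screw in

ROBOT

A 7-joint arm with a two-finger parallel gripper is mounted at the origin on the work surface. World frame = base frame: x ahead of the robot, y to its left, z up, the work surface at z = 0. Lengths are in mm, angles in rad, forces in N, time in s.
With the tool pointing down it reaches from about 400 to 875 mm from the base axis. Payload 4.4 kg.
Tool frame: the origin (TCP) lies on the centre line of the jaws, within the pads' length; the fingertips stand ctrl.nose_length ahead of it and the grasp point (between the pads) lies 6 mm ahead of it (ctrl.nose_length is the distance from the TCP to the fingertips, in mm); z points along the fingers, y is the direction in which the jaws open and shut (so a half turn about z gives the same grasp; the last joint's range is limited). The gripper opens to 85 mm and grips with 20 to 120 N. Pads are 22 mm wide; open, the fingers measure 114 mm over their backs; the gripper's body (76 mm by 85 mm) begins 54 mm behind the grasp point. The pads swing forward as they close: fully open they stand 13 mm farther back than shut.
Start: joints at [1.099, 0.628, 0.038, 1.517, -0.027, 0.996, -0.02], TCP at [256.617, -597.214, 256.313] pointing down, gripper open.
Joint ranges: [-3.06, 3.06], [-0.37, 2.12], [-1.25, 1.32], [0.18, 2.47], [-1.1, 4.24], [0.23, 1.98], [-2.94, 2.94]. Speed limits (rad/s): [2.57, 2.57, 3.14, 3.14, 3.14, 3.14, 3.14].

INTERFACE

Orientations are given as [roll, pitch, yaw] about the fixed x, y, z axes, in that order (R = Rz(yaw) Ry(pitch) Rx(roll)).
In Python, from cell import ctrl, vision gives the robot as it stands. The module is installed in compiled form; this text tells all that it offers.
- The arm moves only by the shell command python3 -m inch 'ROWS'. ROWS is a JSON object of lists of equal length, an entry for each row: "travel": the shift along the tool's x, y, z in cm, a list of three; "twist": the turn about the tool's z in degrees; "fingers": the finger opening in cm, from 0 to 8.54. A call has exactly 10 rows; each row is the pose to reach, as a shift and turn from the pose commanded when the call began, along the tool's axes at that moment; what a row does not reach only later rows make up. A row lasts 1/12 s, in which the tool goes at most 41.7 mm and 7.16 degrees, less where a joint would pass 70% of its speed; a pose out of reach is approached as far as the arm can. A call with a gripper value outside its range is refused whole. The fingers move at their own pace and stop on an object; the grip force is fixed at half the most. Time passes only in rows, so rows that repeat a pose let the fingers close, or fill a call up. It gives the time, the measured TCP pose, the force and the opening at its end, in the units of the state.
- ctrl.read_state(): the state, without advancing time (a new reading comes with each control period).
- vision.get_image(name): name is "scene" or "top" or "wrist"; returns a dict with "frame" (420x560x3 uint8, red, green, blue), "fx", "fy", "cx", "cy" (pixels), "position" and "orientation" of the camera in the world. Camera axes: x right, y down, z forward; pixel columns grow to the right and rows downward; lengths in mm; the calibration is good to about 2 mm. A picture is of the moment at which its call begins. There is no depth.
- ctrl.finish_job(): hands the job in, once; it reports no verdict.
The state is a dict: "clock": time; "qpos": joint angles; "qd": joint speeds; "tau": joint torques, N m; "eef_pos": TCP position; "tool_rot": TCP orientation; "force": force on the tool from outside, world axes, zero at the start; "torque": the same for the moment, N m; "width": finger opening in mm.
Only numpy, scipy, OpenCV 4.12 (cv2) and the standard library are available. Lean on these libraries where they do the work, as an engineer would, in place of code of your own. Each camera call takes 0.05 s, during which the arm holds its last target.

TASK

The post flange of this sculpture stand lies on its rubber pad, held by its first bolt only, and the pad keeps it swung out of line with the base plate. Take the red-handled tapered drift from the timber stand and press it down steadily by feel, without forcing it (a push of some 25 N is enough), through the corner hole diagonally opposite that bolt until its collar sits flush on the flange, so that the drift pulls the holes into line. Leave it standing there, drop the cap screw from the timber stand through either of the two remaining corner holes until its head sits flush on the flange, let go, and leave the other things on the bench alone.

Things in the scene. Friction and masses are not known exactly. Their poses are not given: they have to be found in the camera images.
- drift_grip (a point): centre of the red round grip (18 mm diameter, 36 mm long, its flat top 18 mm above this point) of the loose steel drift, which stands tip down in the timber stand; z up along it. Under the grip is a collar, 26 mm diameter, 6 mm thick, its underside 24 mm below this point and resting on the stand. Home in the flange this point is 24 mm above the flange's top face
- drift: the drift, 180 g, 106 mm long; origin at the end of its tip, 88 mm below its grip's centre, z up. Below the collar: 28 mm of slow taper, 17.6 down to 16.2 mm diameter, then 36 mm of quicker taper down to a tip of 7 mm with a small chamfer
- screw_head (a point): centre of the black cylindrical head (24 mm diameter, 16 mm high) of the loose steel socket-head cap screw; z up along it. The head's underside lies 8 mm below this point and rests on the timber stand. Home in the flange this point is 8 mm above the flange's top face
- screw: the screw, 120 g; origin at the end of its shank, 53 mm below its head's centre, z up. Plain shank of 15.5 mm diameter, 45 mm long, its end chamfered to 12 mm
- base: fixed dark steel base plate, 264 x 176 x 12 mm (x, y, z), on two 60 mm high timber bearers along its short edges; origin on the bench under its middle, top face 72 mm above the bench, x along its long side. Corner holes at x +-75, y +-45 mm, 18 mm diameter, right through, 60 mm of free space below; the first bolt is in the one at (-75, -45)
- flange: aluminium flange, 190 x 130 x 10 mm, same holes, upright tube (48 mm diameter, 50 mm high) in its middle, on a 3 mm rubber pad; top 85 mm above the bench. Origin on the first bolt (brass hex head), at its underside. Swings only about that bolt, 0.028 to 0.046 rad anticlockwise of line at the start; the pad resists (up to 3.8 N m in line, 22 N at the drift's hole) and pulls it part of the way back if let go
- flange_pin_hole (a point): centre of the flange's hole diagonally opposite the first bolt, at the flange's top face, z up along the hole. The hole for the drift: 18 mm diameter, 10 mm deep; it moves as the flange swings
- base_pin_hole (a point): centre of the base plate's hole for the drift, at the base plate's top face (13 mm below the flange's top face), z up along the hole. 18 mm diameter, 12 mm deep, open below; partly hidden by the flange; fixed
- flange_near_hole (a point): centre of the flange's free hole at the base's (+75, -45) mm corner, 150 mm from the first bolt, at the flange's top face, z up along the hole. 18 mm diameter
- base_near_hole (a point): centre of the base plate's hole at that same corner, at the base plate's top face, z up along the hole. 18 mm diameter; fixed
- flange_far_hole (a point): centre of the flange's free hole at the base's (-75, +45) mm corner, 90 mm from the first bolt, at the flange's top face, z up along the hole. 18 mm diameter
- base_far_hole (a point): centre of the base plate's hole at that same corner, at the base plate's top face, z up along the hole. 18 mm diameter; fixed
- rack: fixed timber stand, 70 x 190 x 76 mm (x, y, z), origin under its middle on the bench; three 20 mm holes right through, at y -60, 0 and +60 mm. The drift and the screw stand in the two outer holes, either way round; the middle one is empty
- spanner: loose steel spanner, 200 mm long, lying flat: leave alone
- tape: loose yellow roll of masking tape, 90 mm diameter, 36 mm high, lying flat: leave alone
- brushes: loose tin of paint brushes, 74 mm diameter, 190 mm high with its brushes: leave alone
- glue: loose white glue bottle, 62 mm diameter, 160 mm high: leave alone

How it is judged:
By the outcome, as a careful person would: the job done as asked, in the order asked, and still so for the second after the job is handed in, with the robot touching nothing.
It also fails if it takes over 72 s, if anything falls off the work surface, if the arm or the gripper's body presses on something with over 40 N, if the wrist force passes 120 N, or if a joint passes its speed limit or range.

## Working session

There is one attempt and no reset: what is moved stays moved. The work goes in short steps, Python scripts to look and compute and a shell command to move; the robot and the scene stay as the last step left them, time stands still between calls to the robot, and variables do not carry over. Pictures are saved under pics/ and viewed, and the job is handed in when it is done.

```bash
mkdir -p pics; ls; cat > h.py <<'E'
import numpy as np, cv2
from cell import ctrl, vision
from scipy.spatial.transform import Rotation as R
def shot(n,fn):
    im=vision.get_image(n); cv2.imwrite('pics/'+fn,im['frame'][:,:,::-1]); np.save('pics/'+fn[:-4],im,allow_pickle=True); return im
def load(fn): return np.load('pics/'+fn+'.npy',allow_pickle=True).item()
def cam(im):
    o=np.array(im['orientation'],float)
    M=o if o.shape==(3,3) else R.from_euler('xyz',o).as_matrix()
    return np.array(im['position'],float),M
def ray(im,u,v,z):
    p,M=cam(im); d=M@np.array([(u-im['cx'])/im['fx'],(v-im['cy'])/im['fy'],1]); return p+d*(z-p[2])/d[2]
def proj(im,P):
    p,M=cam(im); c=M.T@(np.array(P)-p); return np.array([im['cx']+im['fx']*c[0]/c[2],im['cy']+im['fy']*c[1]/c[2]])
E
python3 - <<'E'
from h import *
s=ctrl.read_state(); print(s, ctrl.nose_length)
for n in ['scene','top','wrist']:
    im=shot(n,n+'0.png'); print(n,{k:v for k,v in im.items() if k!='frame'})
E
```

```text
pics
{'clock': 0.0, 'qpos': array([ 1.0991858 ,  0.62932451,  0.03847202,  1.51838673, -0.02698773,
        0.99632364, -0.01997902]), 'qd': array([ 0.00065443, -0.00066373,  0.00025592, -0.00043157, -0.00013333,
       -0.00098582,  0.00111202]), 'tau': array([-1.73804779e-04, -5.63400364e+01,  1.22592911e+00, -1.93439752e+01,
        1.08880940e-02,  1.04703259e-02, -2.09284093e-05]), 'eef_pos': array([ 256.36968746, -596.65981747,  255.39763938]), 'tool_rot': array([-3.13966995e+00,  5.27930236e-05,  4.05813494e-01]), 'force': array([ 0.5070725 ,  0.30271744, -0.37515806]), 'torque': array([0.01725427, 0.00924226, 0.04200931]), 'width': 85.35351876045767} 25.0
scene {'fx': 518.5460865601777, 'fy': 518.5460865601777, 'cx': 281.1256478932154, 'cy': 213.73104063505394, 'position': array([1107.97025173,  620.7539602 ,  849.65560371]), 'orientation': array([-2.30702229,  0.00958049,  2.40700628])}
top {'fx': 464.66975855899045, 'fy': 464.66975855899045, 'cx': 271.86775602442077, 'cy': 205.27774159259158, 'position': array([ 338.25580637,  -25.99459761, 1223.90648326]), 'orientation': array([-2.96512636,  0.0032694 , -1.54924448])}
wrist {'fx': 326.9608208444158, 'fy': 326.9608208444158, 'cx': 280.5709161068267, 'cy': 212.19025244402843, 'position': array([ 330.79201192, -566.40806003,  372.44696585]), 'orientation': array([ 2.81837081,  0.00296234, -1.16475389])}
```

View pics/top0.png

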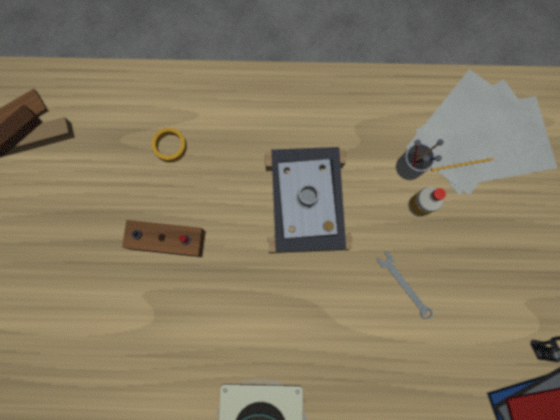

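View pics/scene0.png

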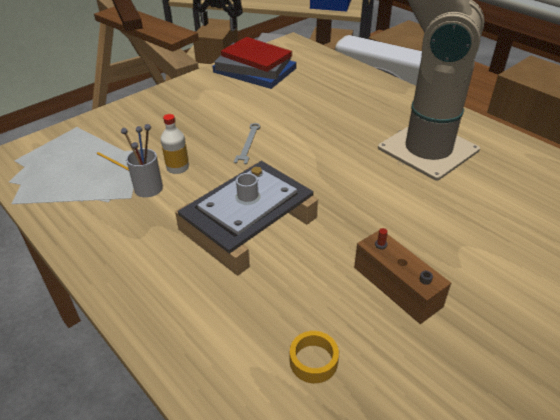

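View pics/wrist0.png

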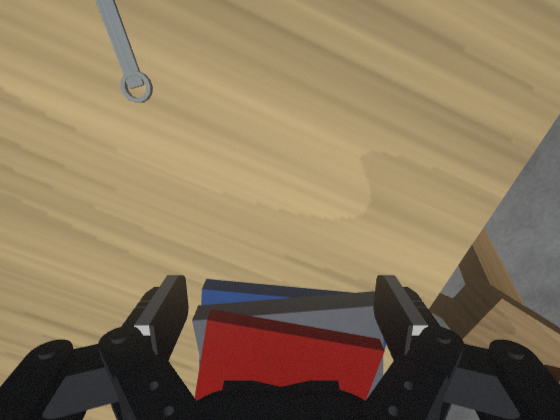

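```bash
python3 - <<'E'
from h import *
f=load('top0')['frame'][:,:,::-1]
a=cv2.resize(f[140:260,255:355],None,fx=6,fy=5.8,interpolation=cv2.INTER_CUBIC)
a=cv2.resize(f[140:260,260:355],None,fx=5,fy=5,interpolation=cv2.INTER_CUBIC); cv2.imwrite('pics/t_base.png',a)
b=cv2.resize(f[210:265,115:215],None,fx=8,fy=8,interpolation=cv2.INTER_CUBIC); cv2.imwrite('pics/t_rack.png',b)
E
```

```text
(no output)
```

View pics/t_base.png

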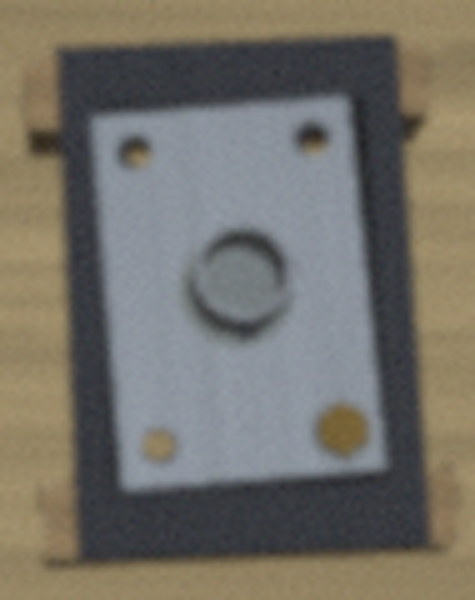

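View pics/t_rack.png

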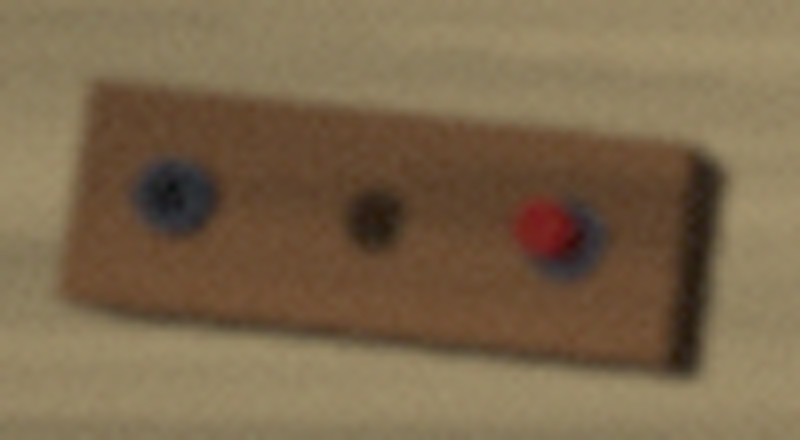

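```bash
python3 - <<'E'
from h import *
im=load('top0')
def q(x,y,s,ox,oy): return ox+(x+.5)/s-.5, oy+(y+.5)/s-.5
for n,x,y,z in [('TL',60,47,72),('TR',393,38,72),('BR',430,547,72),('BL',78,558,72),('pin',134,153,85),('near',312,138,85),('far',158,445,85),('bolt',342,430,95)]:
    print(n,ray(im,*q(x,y,5,260,140),z).round(1))
for n,x,y,z in [('drifttop',547,229,118),('collar',567,240,82),('screw',175,197,92),('mid',375,220,76),('TL',95,85,76),('TR',692,147,76),('BR',665,370,76),('BL',65,295,76)]:
    print(n,ray(im,*q(x,y,8,115,210),z).round(1))
E
```

```text
TL [690.6 -13.9  72. ]
TR [ 698.9 -185.2   72. ]
BR [ 437.5 -202.6   72. ]
BL [428.3 -28.5  72. ]
pin [631.9 -52.6  85. ]
near [ 641.5 -142.4   85. ]
far [483.8 -66.8  85. ]
bolt [ 491.8 -156.4   95. ]
drifttop [451.  192.5 118. ]
collar [451.5 193.3  82. ]
screw [461.1 312.2  92. ]
mid [457.  254.4  76. ]
TL [497.4 344.5  76. ]
TR [481.9 157.1  76. ]
BR [412.6 162.1  76. ]
BL [431.7 348.8  76. ]
```

```bash
cat >> h.py <<'E'
def to(x,y,z,yaw=None):
    s=ctrl.read_state(); M=R.from_euler('xyz',s['tool_rot']).as_matrix()
    d=M.T@(np.array([x,y,z])-s['eef_pos'])/10
    print('clk %.2f'%s['clock'],'eef',s['eef_pos'].round(1),'rot',s['tool_rot'].round(4),'F',s['force'].round(1),'w',round(s['width'],1))
    print('travel cm',d.round(2), 'twist' if yaw is not None else '', None if yaw is None else round(-np.degrees(yaw-s['tool_rot'][2]),1))
E
python3 -c "
from h import *
to(564,-107,262)"
```

```text
clk 0.15 eef [ 256.5 -596.8  255.6] rot [-3.1401 -0.      0.4058] F [-0.1  0.4 -0.6] w 85.5
travel cm [ 47.59 -32.86  -0.59]  None
```

```bash
python3 -m inch '{"travel":[[47.6,-32.9,-0.6],[47.6,-32.9,-0.6],[47.6,-32.9,-0.6],[47.6,-32.9,-0.6],[47.6,-32.9,-0.6],[47.6,-32.9,-0.6],[47.6,-32.9,-0.6],[47.6,-32.9,-0.6],[47.6,-32.9,-0.6],[47.6,-32.9,-0.6]],"twist":[0,0,0,0,0,0,0,0,0,0],"fingers":[6,6,6,6,6,6,6,6,6,6]}'
python3 -c "
from h import *
to(564,-107,262)"
```

```text
clock: 0.98
eef_pos: [478.6, -242.4, 260.6]
tool_rot: [-3.142, 0.0, 0.406]
force: [0.6, -0.4, 0.1]
width: 60.2
clk 0.98 eef [ 478.6 -242.4  260.6] rot [-3.1415e+00  1.0000e-04  4.0560e-01] F [ 0.6 -0.4  0.1] w 60.2
travel cm [13.19 -9.07 -0.14]  None
```

```bash
python3 -m inch '{"travel":[[13.2,-9.1,-0.1],[13.2,-9.1,-0.1],[13.2,-9.1,-0.1],[13.2,-9.1,-0.1],[13.2,-9.1,-0.1],[13.2,-9.1,-0.1],[13.2,-9.1,-0.1],[13.2,-9.1,-0.1],[13.2,-9.1,-0.1],[13.2,-9.1,-0.1]],"twist":[0,0,0,0,0,0,0,0,0,0],"fingers":[6,6,6,6,6,6,6,6,6,6]}'
python3 -c "
from h import *
im=shot('wrist','w1.png'); print(im['position'],im['orientation'])
cv2.imwrite('pics/w1b.png',cv2.resize(im['frame'][:,:,::-1],(800,600),interpolation=cv2.INTER_CUBIC))
to(451,193,200)"
```

```text
clock: 1.82
eef_pos: [562.8, -110.0, 261.7]
tool_rot: [3.141, 0.0, 0.403]
force: [0.6, 0.7, 0.2]
width: 59.9
[637.20516976 -79.6773669  378.66469696] [ 2.81806722e+00  9.20983500e-04 -1.16726588e+00]
clk 1.87 eef [ 563.  -109.8  261.8] rot [3.1413e+00 1.0000e-04 4.0380e-01] F [-0.2  0.5  0.5] w 59.7
travel cm [  1.6  -32.24   6.17]  None
```

View pics/w1b.png

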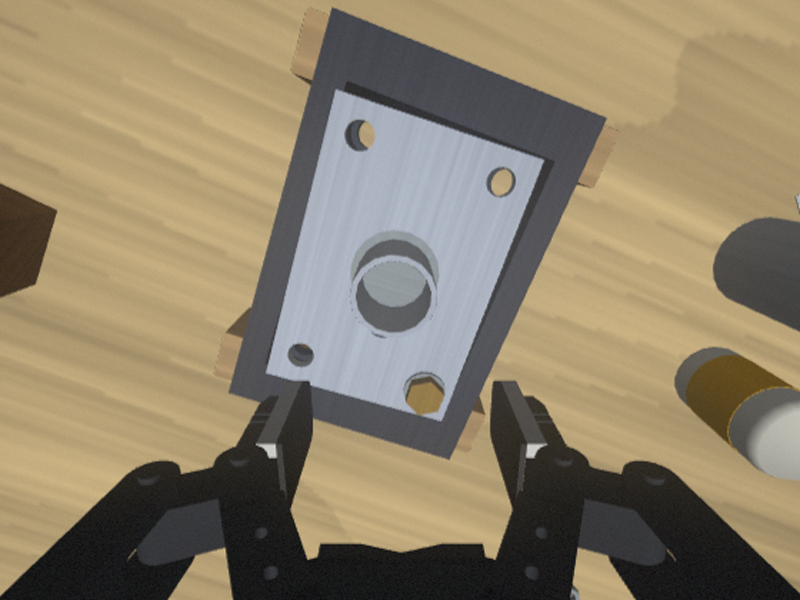

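```bash
python3 - <<'E'
from h import *
im=load('w1'); s=560/800
P={}
for n,x,y,z in [('TL',333,9,72),('TR',606,119,72),('BR',450,459,72),('BL',229,392,72),('pin',360,135.5,85),('near',501,182,85),('far',301,355,85),('bolt',425,396,95)]:
    P[n]=ray(im,(x+.5)*s-.5,(y+.5)*s-.5,z); print(n,P[n].round(1))
def fit(L,W):
    L=np.array(L);W=np.array(W)[:,:2];lc=L.mean(0);wc=W.mean(0);H=(L-lc).T@(W-wc)
    th=np.arctan2(H[0,1]-H[1,0],H[0,0]+H[1,1]); c,s=np.cos(th),np.sin(th);Rm=np.array([[c,-s],[s,c]]);t=wc-Rm@lc
    print('yaw',th,'t',t,'res',(W-(L@Rm.T+t)).round(1).tolist());return Rm,t
Rm,t=fit([[132,88],[132,-88],[-132,-88],[-132,88]],[P[k] for k in('TL','TR','BR','BL')])
for c in [(75,45),(75,-45),(-75,45),(-75,-45)]: print(c,(Rm@c+t).round(1))
Rf,tf=fit([[75,45],[75,-45],[-75,45]],[P[k] for k in('pin','near','far')])
for c in [(75,45),(75,-45),(-75,45),(-75,-45)]: print(c,(Rf@c+tf).round(1))
E
```

```text
TL [690.5 -14.3  72. ]
TR [ 701.1 -188.3   72. ]
BR [ 439.8 -205.1   72. ]
BL [428.9 -29.9  72. ]
pin [633.4 -54.6  85. ]
near [ 642.3 -143.5   85. ]
far [485.  -69.5  85. ]
bolt [ 494.4 -158.2   95. ]
yaw 0.061789973003978656 t [ 565.07072317 -109.43650567] res [[-0.9, -0.9], [-1.2, 0.8], [1.1, 0.3], [1.0, -0.2]]
(75, 45) [637.1 -59.9]
(75, -45) [ 642.7 -149.7]
(-75, 45) [487.4 -69.2]
(-75, -45) [ 493. -159.]
yaw 0.10019661657674507 t [ 563.48893657 -106.62623464] res [[-0.3, -0.3], [-0.3, 0.4], [0.6, -0.1]]
(75, 45) [633.6 -54.3]
(75, -45) [ 642.6 -143.9]
(-75, 45) [484.4 -69.4]
(-75, -45) [ 493.4 -158.9]
```

```bash
python3 -m inch '{"travel":[[1.6,-32.2,6.2],[1.6,-32.2,6.2],[1.6,-32.2,6.2],[1.6,-32.2,6.2],[1.6,-32.2,6.2],[1.6,-32.2,6.2],[1.6,-32.2,6.2],[1.6,-32.2,6.2],[1.6,-32.2,6.2],[1.6,-32.2,6.2]],"twist":[0,0,0,0,0,0,0,0,0,0],"fingers":[5,5,5,5,5,5,5,5,5,5]}'
python3 -c "
from h import *
im=shot('wrist','w2.png'); print(im['position'],im['orientation'])
cv2.imwrite('pics/w2b.png',cv2.resize(im['frame'][:,:,::-1],(800,600),interpolation=cv2.INTER_CUBIC))
to(451,193,110)"
```

```text
clock: 2.7
eef_pos: [449.9, 195.7, 199.4]
tool_rot: [-3.141, 0.001, 0.411]
force: [-0.3, -0.7, 0.5]
width: 49.4
[524.13894872 226.51932957 316.3405077 ] [ 2.81786575e+00  1.98610696e-03 -1.15982178e+00]
clk 2.75 eef [450.9 193.7 199.6] rot [3.1412e+00 1.0000e-04 4.0710e-01] F [ 0.6 -1.4 -0.9] w 50.2
travel cm [-0.02  0.07  8.96]  None
```

View pics/w2b.png

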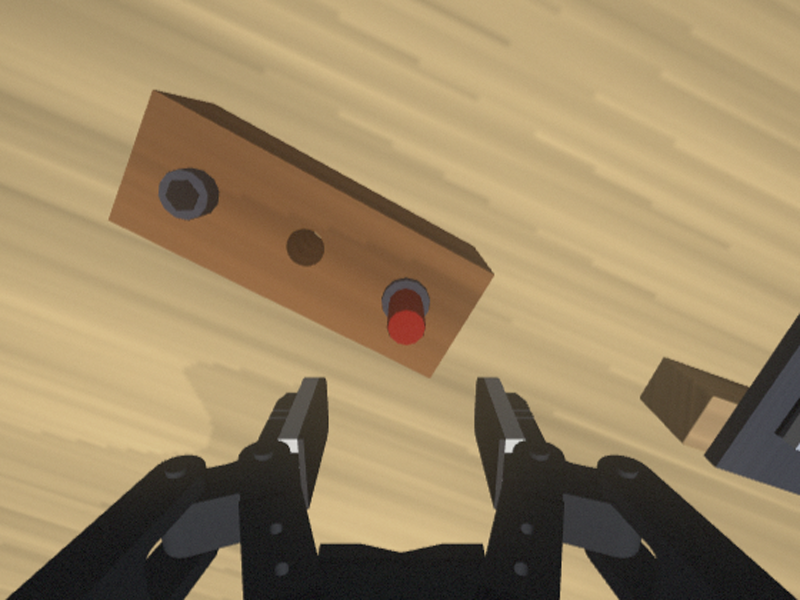

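```bash
python3 - <<'E'
from h import *
im=load('w2'); s=560/800
for n,x,y,z in [('drift',406,326.5,118),('collar',406,300,82),('screw',184,194,92),('mid',305,247,76)]:
    print(n,ray(im,(x+.5)*s-.5,(y+.5)*s-.5,z).round(1))
# where does jaw centre project at z=118?
st=ctrl.read_state(); print(proj(im,[st['eef_pos'][0],st['eef_pos'][1],118])/s)
to(451,192.5,99)
E
```

```text
drift [453.7 193.8 118. ]
collar [454.6 193.9  82. ]
screw [463.8 312.   92. ]
mid [458.4 253.1  76. ]
[403.46101838 331.5468112 ]
clk 2.75 eef [450.9 193.7 199.6] rot [3.1412e+00 1.0000e-04 4.0710e-01] F [ 0.6 -1.4 -0.9] w 50.2
travel cm [-0.04  0.11 10.06]  None
```

```bash
python3 -m inch '{"travel":[[0.2,0.1,3],[0.2,0.1,6],[0.2,0.1,7.5],[0.2,0.1,8.5],[0.2,0.1,8.9],[0.2,0.1,8.9],[0.2,0.1,8.9],[0.2,0.1,8.9],[0.2,0.1,8.9],[0.2,0.1,8.9]],"twist":[0,0,0,0,0,0,0,0,0,0],"fingers":[4.5,4.5,4.5,4.5,4.5,4.5,4.5,1,1,1]}'
python3 -m inch '{"travel":[[0,0,0],[0,0,0],[0,0,0],[0,0,0],[0,0,0],[0,0,0],[0,0,-0.2],[0,0,-0.4],[0,0,-0.6],[0,0,-0.8]],"twist":[0,0,0,0,0,0,0,0,0,0],"fingers":[1,1,1,1,1,1,1,1,1,1]}'
python3 -c "
from h import *
im=shot('wrist','w3.png'); print(im['position'],im['orientation'])
cv2.imwrite('pics/w3b.png',cv2.resize(im['frame'][:,:,::-1],(800,600),interpolation=cv2.INTER_CUBIC))
to(451,193,110)"
```

```text
clock: 3.58
eef_pos: [453.8, 193.9, 111.7]
tool_rot: [-3.141, -0.002, 0.406]
force: [-0.8, 0.5, 5.1]
width: 16.2
clock: 4.42
eef_pos: [453.1, 193.5, 118.8]
tool_rot: [3.142, 0.0, 0.406]
force: [-0.0, 0.2, -2.4]
width: 16.1
[527.38874414 223.98454002 235.73344051] [ 2.81816116e+00  1.23547906e-03 -1.16467997e+00]
clk 4.47 eef [453.2 193.5 119.1] rot [-3.1416e+00 -3.0000e-04  4.0590e-01] F [ 0.8  0.1 -0.8] w 16.3
travel cm [-0.23 -0.04  0.91]  None
```

View pics/w3b.png

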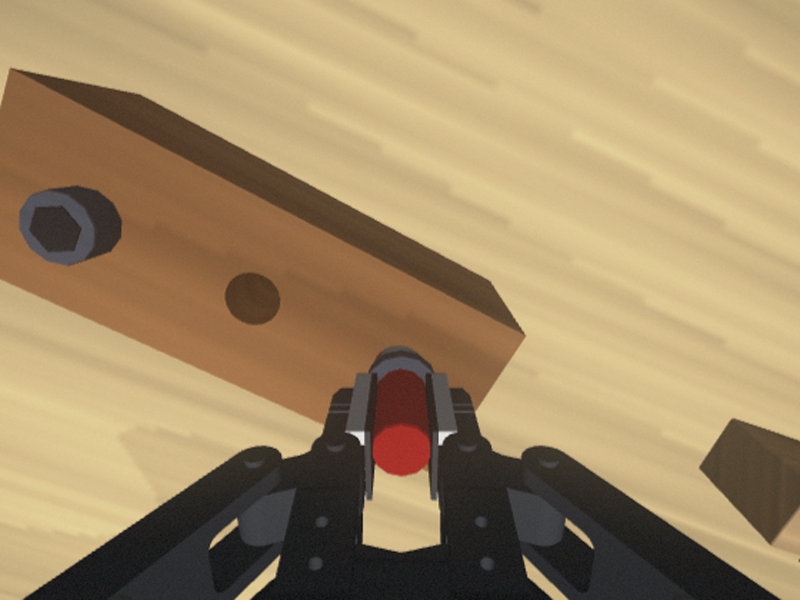

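```bash
python3 - <<'E'
from h import *
im=load('w3'); s=560/800
for z in (125,126,127,128): print(z,ray(im,(401.5)*s-.5,(450)*s-.5,z).round(1))
to(453.2,193.5,230)
print((R.from_euler('xyz',ctrl.read_state()['tool_rot']).as_matrix().T@(np.array([635.3,-57.1,230])-[453.2,193.5,230])/10).round(2))
E
```

```text
125 [453.7 192.4 125. ]
126 [454.3 192.7 126. ]
127 [455. 193. 127.]
128 [455.7 193.3 128. ]
clk 4.47 eef [453.2 193.5 119.1] rot [-3.1416e+00 -3.0000e-04  4.0590e-01] F [ 0.8  0.1 -0.8] w 16.3
travel cm [ -0.     0.   -11.09]  None
[ 6.84 30.21  0.  ]
```

```bash
python3 -m inch '{"travel":[[0,0,-3],[0,0,-6],[0,0,-8.6],[0.8,3.5,-8.6],[1.6,7,-8.6],[2.5,11,-8.6],[3.4,15,-8.6],[4.3,19,-8.6],[5.2,23,-8.6],[6,26.5,-8.6]],"twist":[0,0,0,0,0,0,0,0,0,0],"fingers":[1,1,1,1,1,1,1,1,1,1]}'
python3 -c "
from h import *
to(634.8,-57.2,205)"
```

```text
clock: 5.3
eef_pos: [613.9, -29.4, 204.5]
tool_rot: [3.141, 0.0, 0.404]
force: [0.0, 0.2, -1.8]
width: 16.1
clk 5.30 eef [613.9 -29.4 204.5] rot [3.1408e+00 4.0000e-04 4.0420e-01] F [ 0.   0.2 -1.8] w 16.1
travel cm [ 0.83  3.38 -0.05]  None
```

```bash
python3 -m inch '{"travel":[[0.3,1.2,0],[0.6,2.3,0],[0.8,3.1,0],[0.8,3.4,0],[0.8,3.4,0.3],[0.8,3.4,0.6],[0.8,3.4,0.9],[0.8,3.4,1.0],[0.8,3.4,1.0],[0.8,3.4,1.0]],"twist":[0,0,0,0,0,0,0,0,0,0],"fingers":[1,1,1,1,1,1,1,1,1,1]}'
python3 -c "
from h import *
im=shot('wrist','w4.png'); print(im['position'],im['orientation'])
cv2.imwrite('pics/w4b.png',cv2.resize(im['frame'][:,:,::-1],(800,600),interpolation=cv2.INTER_CUBIC))
im2=shot('scene','s4.png')
cv2.imwrite('pics/s4b.png',cv2.resize(im2['frame'][130:260,170:330,::-1],None,fx=4.5,fy=4.5,interpolation=cv2.INTER_CUBIC))
for P in [(633.6,-54.3,85),(637.1,-59.9,72)]: print(proj(im,P)/.7, (proj(im2,P)-[170,130])*4.5)
to(634.8,-57.2,195)"
```

```text
clock: 6.13
eef_pos: [633.5, -53.9, 194.6]
tool_rot: [-3.141, 0.0, 0.406]
force: [0.0, -0.6, -1.0]
width: 16.0
[707.84129201 -23.31024669 311.55610655] [ 2.81822611e+00  1.47557723e-03 -1.16403797e+00]
[399.6946837  311.45365376] [306.23206778 413.00938634]
[411.86482246 301.66540729] [295.11957733 430.14477282]
clk 6.23 eef [633.8 -54.1 194.8] rot [ 3.1415e+00 -3.0000e-04  4.0610e-01] F [ 0.2 -0.6 -2.5] w 16.3
travel cm [-0.03  0.32 -0.02]  None
```

View pics/w4b.png

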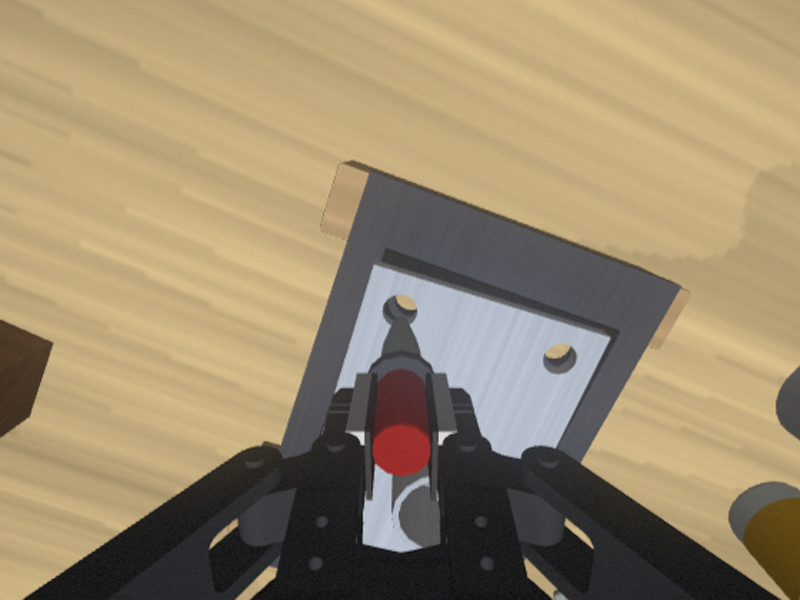

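View pics/s4b.png

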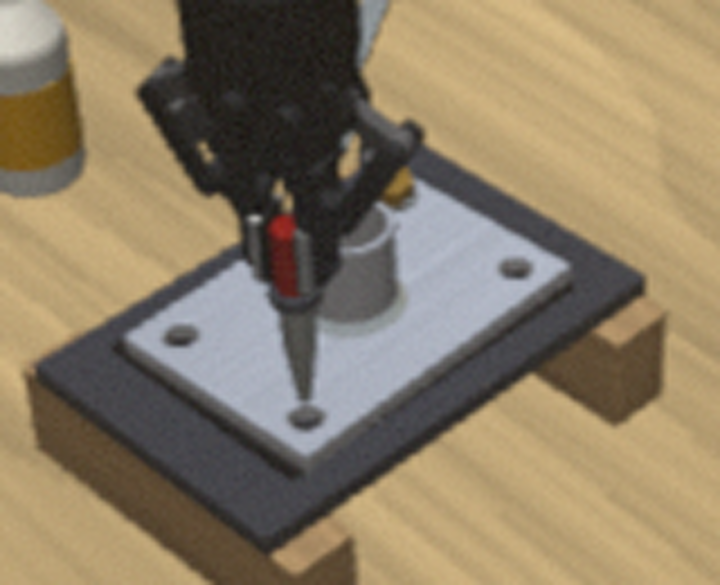

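```bash
python3 - <<'E'
from h import *
im=load('w4'); s=.7; im2=load('s4')
for z in (94,96,98): print(z,ray(im,401.5*s-.5,321*s-.5,z).round(1), ray(im2,170+305/4.5-.4,130+400/4.5-.4,z).round(1))
e=np.array([633.7,-54.1])
for z in(96,184-18,202):print(z,proj(im,[*e,z])/s,(proj(im2,[*e,z])-[170,130])*4.5)
to(635.6,-56.9,185)
E
```

```text
94 [632.5 -55.4  94. ] [633.8 -55.5  94. ]
96 [633.2 -55.1  96. ] [635.  -53.7  96. ]
98 [633.9 -54.8  98. ] [636.3 -51.9  98. ]
96 [399.31777485 318.60551941] [304.82286304 396.47450181]
166 [398.4147802  388.42352723] [294.7496135  283.84252203]
202 [397.58964568 452.22152286] [289.21528742 221.96158679]
clk 6.23 eef [633.8 -54.1 194.8] rot [ 3.1415e+00 -3.0000e-04  4.0610e-01] F [ 0.2 -0.6 -2.5] w 16.3
travel cm [0.06 0.33 0.98]  None
```

```bash
python3 -m inch '{"travel":[[0,0.2,0],[0.03,0.33,0],[0.03,0.33,0],[0.03,0.33,0.4],[0.03,0.33,0.8],[0.03,0.33,1.2],[0.03,0.33,1.6],[0.03,0.33,1.8],[0.03,0.33,1.8],[0.03,0.33,1.8]],"twist":[0,0,0,0,0,0,0,0,0,0],"fingers":[1,1,1,1,1,1,1,1,1,1]}'
python3 -c "
from h import *
to(635.3,-57.1,165)"
```

```text
clock: 7.07
eef_pos: [635.2, -57.3, 176.4]
tool_rot: [-3.141, 0.0, 0.406]
force: [-0.2, -0.9, -1.9]
width: 16.8
clk 7.07 eef [635.2 -57.3 176.4] rot [-3.1414e+00  3.0000e-04  4.0580e-01] F [-0.2 -0.9 -1.9] w 16.8
travel cm [ 0.01 -0.01  1.14]  None
```

Tip is inside the flange hole without contact. Continue past the base edge.

```bash
python3 -m inch '{"travel":[[0,0,0.2],[0,0,0.4],[0,0,0.6],[0,0,0.7],[0,0,0.8],[0,0,0.9],[0,0,1.0],[0,0,1.1],[0,0,1.2],[0,0,1.2]],"twist":[0,0,0,0,0,0,0,0,0,0],"fingers":[1,1,1,1,1,1,1,1,1,1]}'
python3 -c "
from h import *
to(635.3,-57.1,165)"
```

```text
clock: 7.9
eef_pos: [635.2, -56.6, 164.5]
tool_rot: [-3.141, -0.0, 0.406]
force: [0.7, 2.8, -0.5]
width: 16.4
clk 7.90 eef [635.2 -56.6 164.5] rot [-3.1408e+00 -2.0000e-04  4.0620e-01] F [ 0.7  2.8 -0.5] w 16.4
travel cm [-0.01  0.05 -0.05]  None
```

```bash
python3 -m inch '{"travel":[[0,0.01,0.1],[0,0.02,0.2],[0,0.03,0.3],[0,0.05,0.4],[0,0.06,0.5],[0,0.07,0.6],[0,0.08,0.7],[0,0.09,0.8],[0,0.1,0.9],[0,0.1,1.0]],"twist":[0,0,0,0,0,0,0,0,0,0],"fingers":[1,1,1,1,1,1,1,1,1,1]}'
python3 -c "
from h import *
to(635.3,-57.1,165)"
```

```text
clock: 8.73
eef_pos: [635.7, -56.1, 155.6]
tool_rot: [-3.139, -0.001, 0.407]
force: [-3.8, 7.0, 8.7]
width: 16.4
clk 8.73 eef [635.7 -56.1 155.6] rot [-3.1392e+00 -1.2000e-03  4.0680e-01] F [-3.8  7.   8.7] w 16.4
travel cm [-0.08  0.08 -0.94]  None
```

```bash
python3 -m inch '{"travel":[[0,0.02,0.1],[0,0.04,0.2],[0,0.06,0.3],[0,0.08,0.4],[0,0.1,0.5],[0,0.12,0.6],[0,0.14,0.7],[0,0.15,0.8],[0,0.15,0.9],[0,0.15,0.9]],"twist":[0,0,0,0,0,0,0,0,0,0],"fingers":[1,1,1,1,1,1,1,1,1,1]}'
python3 -c "
from h import *
to(635.3,-57.1,165)"
```

```text
clock: 9.57
eef_pos: [636.5, -56.6, 147.0]
tool_rot: [-3.139, -0.002, 0.407]
force: [-3.2, 7.2, 10.1]
width: 16.3
clk 9.57 eef [636.5 -56.6 147. ] rot [-3.1387e+00 -2.0000e-03  4.0740e-01] F [-3.2  7.2 10.1] w 16.3
travel cm [-0.13 -0.01 -1.8 ]  None
```

```bash
python3 -m inch '{"travel":[[0,0.02,0.1],[0,0.04,0.2],[0,0.06,0.3],[0,0.08,0.4],[0,0.1,0.5],[0,0.11,0.6],[0,0.12,0.7],[0,0.13,0.8],[0,0.14,0.9],[0,0.14,0.9]],"twist":[0,0,0,0,0,0,0,0,0,0],"fingers":[1,1,1,1,1,1,1,1,1,1]}'
python3 -c "
from h import *
to(635.3,-57.1,165)"
```

```text
clock: 10.4
eef_pos: [637.2, -57.4, 138.7]
tool_rot: [-3.138, -0.003, 0.408]
force: [-5.1, 8.9, 13.2]
width: 16.2
clk 10.40 eef [637.2 -57.4 138.7] rot [-3.1384e+00 -2.6000e-03  4.0770e-01] F [-5.1  8.9 13.2] w 16.2
travel cm [-0.16 -0.11 -2.63]  None
```

```bash
python3 -m inch '{"travel":[[0,0.02,0.1],[0,0.04,0.2],[0,0.06,0.3],[0,0.08,0.4],[0,0.1,0.5],[0,0.11,0.6],[0,0.12,0.7],[0,0.13,0.8],[0,0.14,0.9],[0,0.14,0.9]],"twist":[0,0,0,0,0,0,0,0,0,0],"fingers":[1,1,1,1,1,1,1,1,1,1]}'
python3 -c "
from h import *
im=shot('wrist','w5.png')
cv2.imwrite('pics/w5b.png',cv2.resize(im['frame'][:,:,::-1],(800,600),interpolation=cv2.INTER_CUBIC))
im2=shot('scene','s5.png')
cv2.imwrite('pics/s5b.png',cv2.resize(im2['frame'][130:260,170:330,::-1],None,fx=4.5,fy=4.5,interpolation=cv2.INTER_CUBIC))
to(635.3,-57.1,165)"
```

```text
clock: 11.23
eef_pos: [637.7, -58.1, 129.8]
tool_rot: [-3.138, -0.003, 0.408]
force: [-5.4, 10.0, 16.1]
width: 16.2
clk 11.33 eef [637.7 -58.  129.8] rot [-3.1376e+00 -2.6000e-03  4.0820e-01] F [-4.4  9.8 14.7] w 16.5
travel cm [-0.17 -0.19 -3.52]  None
```

View pics/w5b.png

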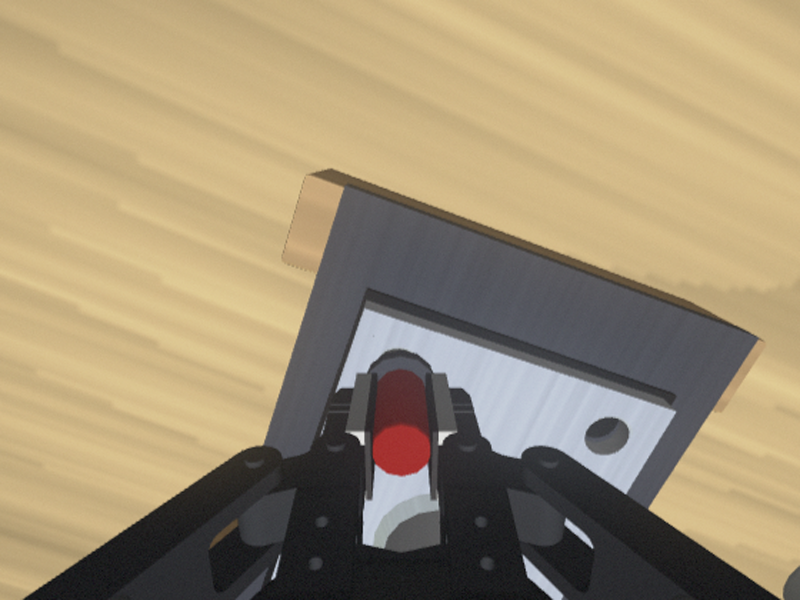

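View pics/s5b.png

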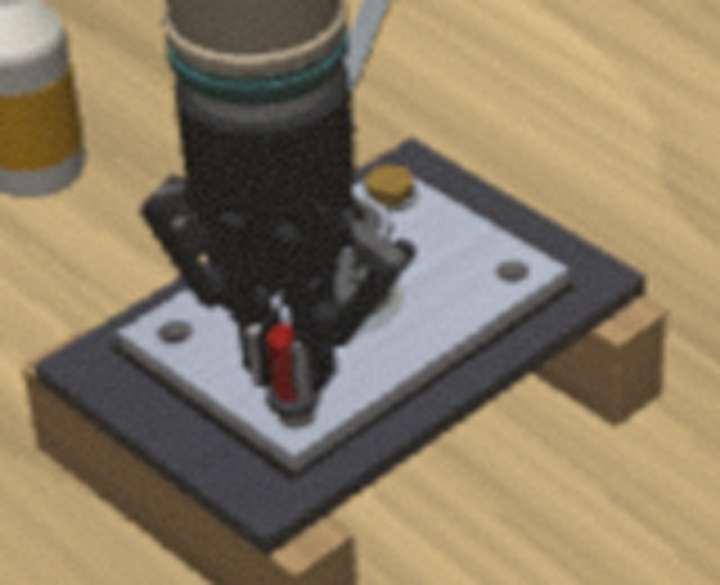

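```bash
python3 -m inch '{"travel":[[0,0.02,0.1],[0,0.04,0.2],[0,0.06,0.3],[0,0.08,0.4],[0,0.1,0.5],[0,0.1,0.6],[0,0.1,0.7],[0,0.1,0.75],[0,0.1,0.8],[0,0.1,0.8]],"twist":[0,0,0,0,0,0,0,0,0,0],"fingers":[1,1,1,1,1,1,1,1,1,1]}'
python3 -c "
from h import *
to(635.3,-57.1,165)"
```

```text
clock: 12.17
eef_pos: [637.8, -58.2, 121.9]
tool_rot: [-3.137, -0.002, 0.409]
force: [-6.0, 11.1, 17.0]
width: 16.4
clk 12.17 eef [637.8 -58.2 121.9] rot [-3.1366e+00 -2.4000e-03  4.0860e-01] F [-6.  11.1 17. ] w 16.4
travel cm [-0.18 -0.22 -4.31]  None
```

```bash
python3 -m inch '{"travel":[[0,0,0.05],[0,0,0.1],[0,0,0.15],[0,0,0.2],[0,0,0.25],[0,0,0.3],[0,0,0.3],[0,0,0.3],[0,0,0.3],[0,0,0.3]],"twist":[0,0,0,0,0,0,0,0,0,0],"fingers":[1,1,1,1,1,1,1,1,1,1]}'
python3 -c "
from h import *
to(635.3,-57.1,165)"
```

```text
clock: 13.0
eef_pos: [637.9, -58.2, 120.6]
tool_rot: [-3.137, -0.003, 0.408]
force: [-9.2, 10.8, 28.3]
width: 16.5
clk 13.00 eef [637.9 -58.2 120.6] rot [-3.1368e+00 -3.0000e-03  4.0850e-01] F [-9.2 10.8 28.3] w 16.5
travel cm [-0.19 -0.22 -4.43]  None
```

```bash
python3 -c "
from h import *
im2=shot('scene','s6.png')
cv2.imwrite('pics/s6b.png',cv2.resize(im2['frame'][190:250,190:270,::-1],None,fx=9,fy=9,interpolation=cv2.INTER_CUBIC))
im=shot('wrist','w6.png')
cv2.imwrite('pics/w6b.png',cv2.resize(im['frame'][200:380,180:480,::-1],None,fx=2.6,fy=2.6,interpolation=cv2.INTER_CUBIC))
"
```

```text
(no output)
```

View pics/s6b.png

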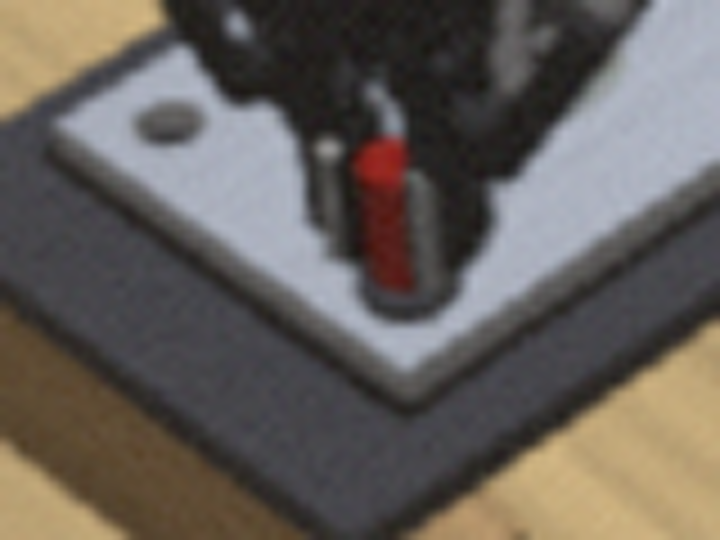

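View pics/w6b.png

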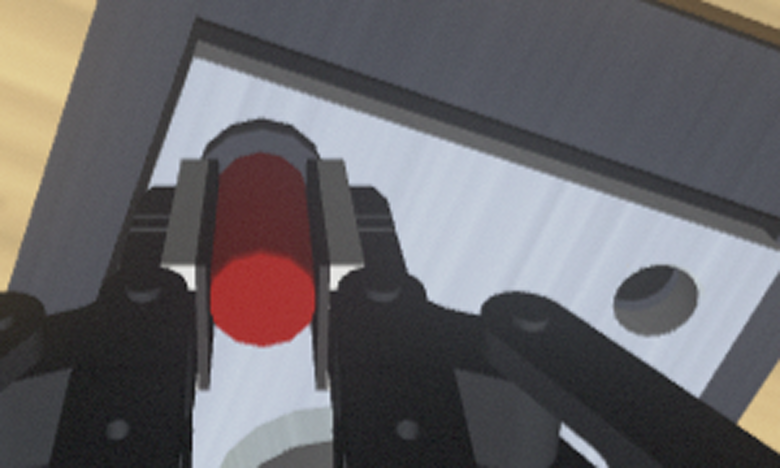

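```bash
python3 -m inch '{"travel":[[0,-0.1,-0.05],[0,-0.2,-0.1],[0,-0.2,-0.15],[0,-0.2,-0.15],[0,-0.2,-0.15],[0,-0.2,-0.15],[0,-0.2,-0.15],[0,-0.2,-0.15],[0,-0.2,-0.15],[0,-0.2,-0.15]],"twist":[0,0,0,0,0,0,0,0,0,0],"fingers":[1,1,1,1,1,1,2.5,4,4.5,4.5]}'
python3 -c "
from h import *
im=shot('wrist','w7.png')
cv2.imwrite('pics/w7b.png',cv2.resize(im['frame'][:,:,::-1],(800,600),interpolation=cv2.INTER_CUBIC))
to(637,-59,205)"
```

```text
clock: 13.93
eef_pos: [636.9, -62.9, 117.8]
tool_rot: [3.14, 0.001, 0.405]
force: [-0.0, 0.3, -1.2]
width: 45.0
clk 13.98 eef [636.9 -62.6 117.7] rot [3.1406e+00 8.0000e-04 4.0470e-01] F [ 0.8  0.1 -0.3] w 45.3
travel cm [ 0.15 -0.31 -8.73]  None
```

View pics/w7b.png

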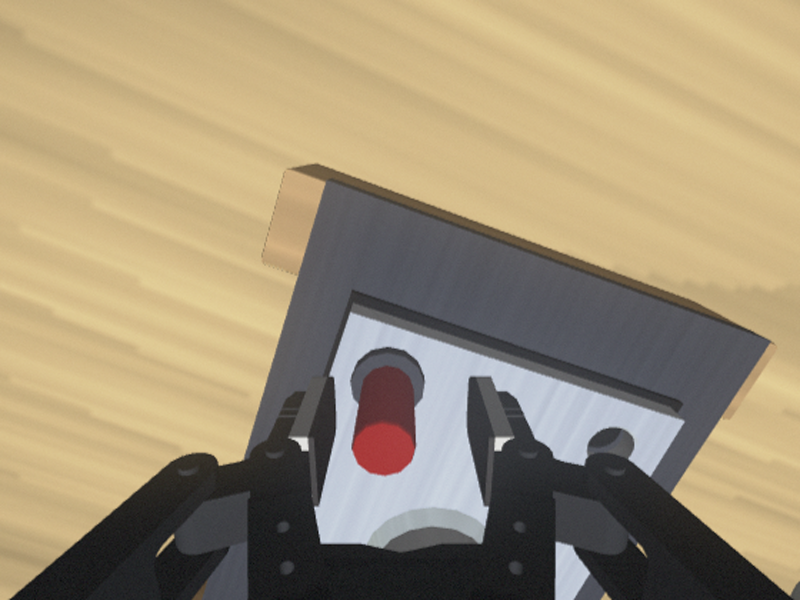

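```bash
python3 -m inch '{"travel":[[0,-0.3,-1],[0,-0.3,-3],[0,-0.3,-6],[0,-0.3,-9],[0,-0.3,-12],[0,-0.3,-12],[0,-0.3,-12],[0,-0.3,-12],[0,-0.3,-12],[0,-0.3,-12]],"twist":[0,0,0,0,0,0,0,0,0,0],"fingers":[4.5,4.5,4.5,4.5,4.5,4.5,4.5,4.5,4.5,4.5]}'
python3 -c "
from h import *
im=shot('wrist','w8.png')
cv2.imwrite('pics/w8b.png',cv2.resize(im['frame'][:,:,::-1],(800,600),interpolation=cv2.INTER_CUBIC))
im2=shot('scene','s8.png')
cv2.imwrite('pics/s8b.png',cv2.resize(im2['frame'][150:260,170:330,::-1],None,fx=5,fy=5,interpolation=cv2.INTER_CUBIC))
to(463.8,312,200)"
```

```text
clock: 14.82
eef_pos: [635.0, -58.5, 236.8]
tool_rot: [-3.14, 0.002, 0.406]
force: [-0.4, 0.4, 0.3]
width: 44.9
clk 14.92 eef [635.3 -58.5 237.1] rot [-3.1407e+00  1.8000e-03  4.0580e-01] F [0.7 0.3 0.3] w 44.7
travel cm [ -1.12 -40.8    3.74]  None
```

View pics/w8b.png

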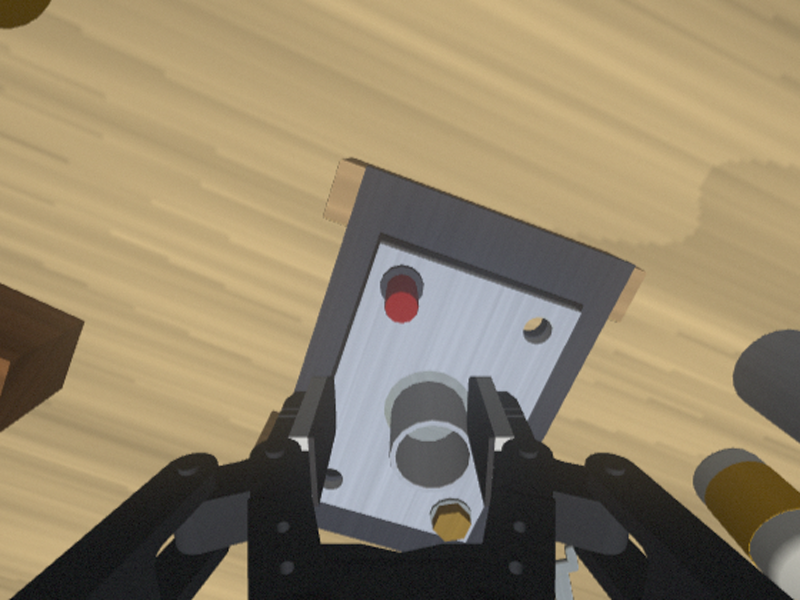

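View pics/s8b.png

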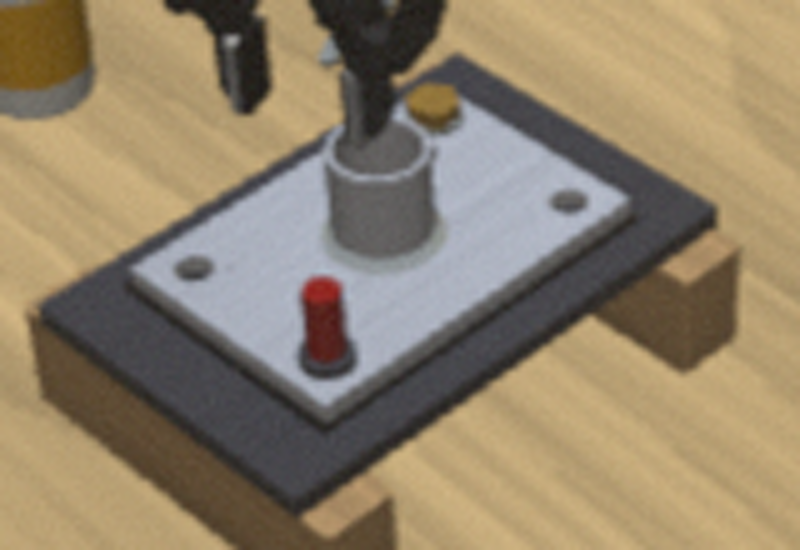

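```bash
python3 - <<'E'
from h import *
im=load('w8'); s=.7; im2=load('s8')
for z in (125,127,129,131): print(z,ray(im,402.5*s-.5,306*s-.5,z).round(1), ray(im2,170+322/5-.4,150+291/5-.4,z).round(1))
for n,x,y,z in [('near',537,330,85),('TL',367,168,72),('TR',636,265,72)]: print(n,ray(im,(x+.5)*s-.5,(y+.5)*s-.5,z).round(1))
E
```

```text
125 [637.6 -58.9 125. ] [637.7 -58.7 125. ]
127 [638.2 -58.6 127. ] [639.  -56.8 127. ]
129 [638.9 -58.3 129. ] [640.3 -54.9 129. ]
131 [639.5 -58.1 131. ] [641.6 -53.  131. ]
near [ 643.3 -147.3   85. ]
TL [690.3 -14.1  72. ]
TR [ 702.5 -188.5   72. ]
```

```bash
python3 -m inch '{"travel":[[-1.1,-40.8,3.7],[-1.1,-40.8,3.7],[-1.1,-40.8,3.7],[-1.1,-40.8,3.7],[-1.1,-40.8,3.7],[-1.1,-40.8,3.7],[-1.1,-40.8,3.7],[-1.1,-40.8,3.7],[-1.1,-40.8,3.7],[-1.1,-40.8,3.7]],"twist":[0,0,0,0,0,0,0,0,0,0],"fingers":[5,5,5,5,5,5,5,5,5,5]}'
python3 -c "
from h import *
to(463.8,312,200)"
```

```text
clock: 15.75
eef_pos: [462.5, 315.0, 200.5]
tool_rot: [-3.141, 0.001, 0.408]
force: [0.1, -0.0, -0.3]
width: 50.0
clk 15.75 eef [462.5 315.  200.5] rot [-3.1406e+00  9.0000e-04  4.0790e-01] F [ 0.1 -0.  -0.3] w 50.0
travel cm [-0.    0.32  0.05]  None
```

```bash
python3 -m inch '{"travel":[[0,0,2],[0,0,3],[0,0,4],[0,0,5],[0,0,5],[0,0,5],[0,0,5],[0,0,5],[0,0,5],[0,0,5]],"twist":[0,0,0,0,0,0,0,0,0,0],"fingers":[5,5,5,5,5,5,5,5,5,5]}'
python3 -c "
from h import *
im=shot('wrist','w9.png')
cv2.imwrite('pics/w9b.png',cv2.resize(im['frame'][:,:,::-1],(800,600),interpolation=cv2.INTER_CUBIC))
to(463.8,312,105)"
```

```text
clock: 16.58
eef_pos: [465.0, 312.1, 151.7]
tool_rot: [-3.141, -0.001, 0.405]
force: [0.1, -0.2, -0.1]
width: 50.1
clk 16.63 eef [464.9 312.1 151.6] rot [-3.1414e+00 -9.0000e-04  4.0560e-01] F [ 0.6 -0.5 -0.4] w 50.2
travel cm [-0.11 -0.03  4.66]  None
```

View pics/w9b.png

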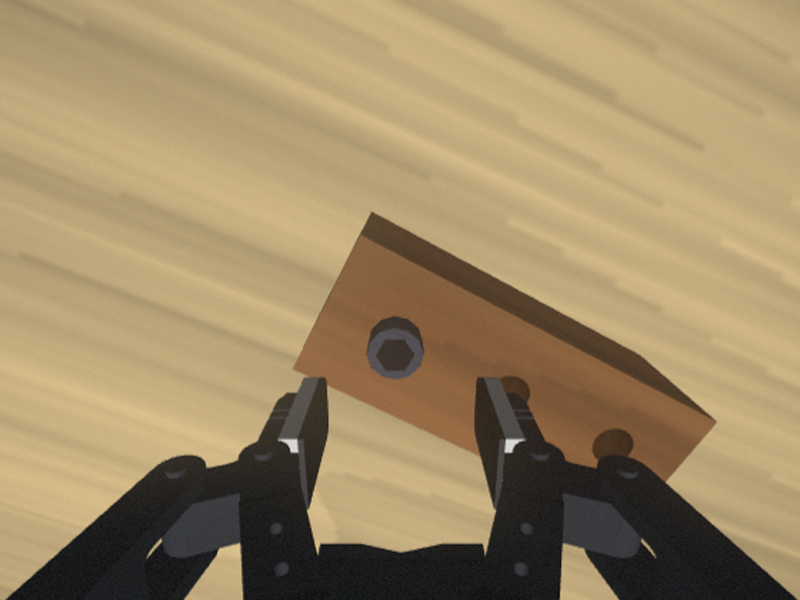

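```bash
python3 - <<'E'
from h import *
im=load('w9');s=.7
p=ray(im,395.5*s-.5,354*s-.5,92);print(p)
to(p[0],p[1],103.5)
E
```

```text
[463.81286113 313.09443527  92.        ]
clk 16.63 eef [464.9 312.1 151.6] rot [-3.1414e+00 -9.0000e-04  4.0560e-01] F [ 0.6 -0.5 -0.4] w 50.2
travel cm [-0.06 -0.13  4.81]  None
```

```bash
python3 -m inch '{"travel":[[-0.1,-0.1,2],[-0.1,-0.1,3.5],[-0.1,-0.1,4.4],[-0.1,-0.1,4.8],[-0.1,-0.1,4.8],[-0.1,-0.1,4.8],[-0.1,-0.1,4.8],[-0.1,-0.1,4.8],[-0.1,-0.1,4.8],[-0.1,-0.1,4.8]],"twist":[0,0,0,0,0,0,0,0,0,0],"fingers":[5,5,5,5,5,5,1.6,1.6,1.6,1.6]}'
python3 -m inch '{"travel":[[0,0,0],[0,0,0],[0,0,0],[0,0,-0.5],[0,0,-1],[0,0,-2],[0,0,-4],[0,0,-6],[0,0,-7],[0,0,-7]],"twist":[0,0,0,0,0,0,0,0,0,0],"fingers":[1.6,1.6,1.6,1.6,1.6,1.6,1.6,1.6,1.6,1.6]}'
python3 -c "
from h import *
im=shot('wrist','w10.png')
cv2.imwrite('pics/w10b.png',cv2.resize(im['frame'][:,:,::-1],(800,600),interpolation=cv2.INTER_CUBIC))
to(487.4,-69.2,170)"
```

```text
clock: 17.47
eef_pos: [463.8, 313.0, 104.2]
tool_rot: [-3.141, -0.002, 0.406]
force: [-1.6, -1.2, 6.6]
width: 21.5
clock: 18.3
eef_pos: [464.7, 313.5, 175.9]
tool_rot: [-3.141, -0.005, 0.406]
force: [-0.8, 0.3, -1.4]
width: 21.4
clk 18.35 eef [464.  312.9 174.4] rot [-3.141e+00 -2.700e-03  4.057e-01] F [ 0.3  0.1 -1.9] w 21.1
travel cm [-12.93  36.04   0.38]  None
```

View pics/w10b.png

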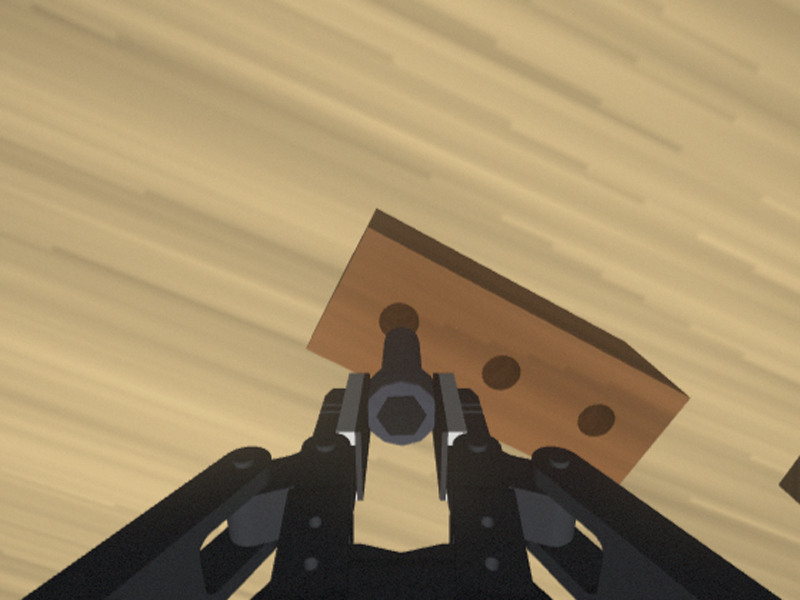

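```bash
python3 -m inch '{"travel":[[-1.2,3.4,-0.5],[-2.6,7.3,-0.5],[-4,11.2,-0.5],[-5.4,15.1,-0.5],[-6.8,19,-0.5],[-8.2,22.9,-0.5],[-9.6,26.8,-0.5],[-11,30.7,-0.5],[-12.2,34,-0.5],[-12.9,36,-0.5]],"twist":[0,0,0,0,0,0,0,0,0,0],"fingers":[1.6,1.6,1.6,1.6,1.6,1.6,1.6,1.6,1.6,1.6]}'
python3 -m inch '{"travel":[[0,0,0],[0,0,0],[0,0,0],[0,0,0],[0,0,0],[0,0,0],[0,0,0],[0,0,0],[0,0,0],[0,0,0]],"twist":[0,0,0,0,0,0,0,0,0,0],"fingers":[1.6,1.6,1.6,1.6,1.6,1.6,1.6,1.6,1.6,1.6]}'
python3 -c "
from h import *
im=shot('wrist','w11.png')
cv2.imwrite('pics/w11b.png',cv2.resize(im['frame'][:,:,::-1],(800,600),interpolation=cv2.INTER_CUBIC))
im2=shot('scene','s11.png')
cv2.imwrite('pics/s11b.png',cv2.resize(im2['frame'][110:240,180:340,::-1],None,fx=4.5,fy=4.5,interpolation=cv2.INTER_CUBIC))
for P in [(487.4,-69.2,85),(464,312.9,100)]: print(proj(im,P)/.7, (proj(im2,P)-[180,110])*4.5)
to(487.4,-69.2,170)"
```

```text
clock: 19.18
eef_pos: [485.7, -74.1, 177.1]
tool_rot: [3.141, 0.003, 0.401]
force: [0.2, 0.2, -1.2]
width: 21.4
clock: 20.02
eef_pos: [486.9, -69.0, 178.2]
tool_rot: [3.142, -0.0, 0.406]
force: [0.5, 0.5, -0.8]
width: 21.3
[399.33033954 321.99897587] [465.54366357 356.96641723]
[-592.56118523    2.91963028] [1111.50330076  726.55136429]
clk 20.12 eef [486.9 -69.1 178.2] rot [ 3.1416 -0.      0.4058] F [-1.1  0.1 -1.8] w 21.2
travel cm [0.04 0.03 0.82]  None
```

View pics/w11b.png

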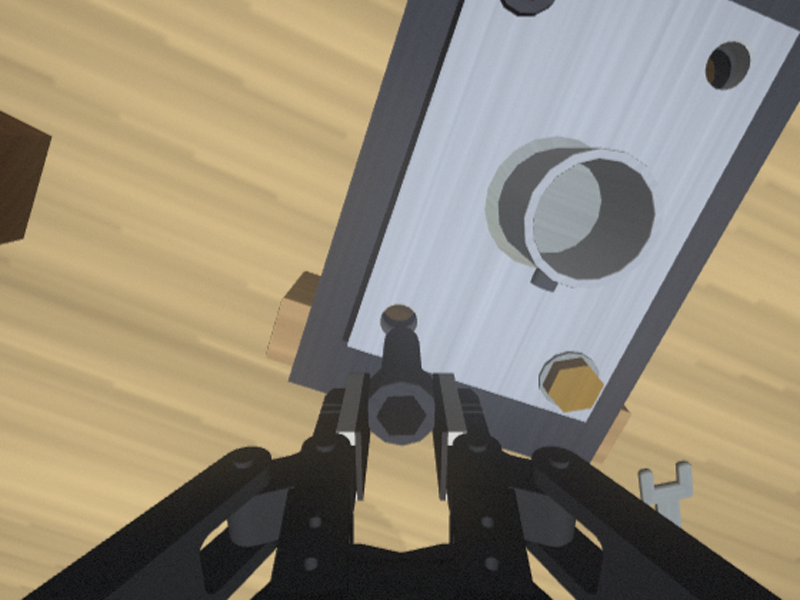

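View pics/s11b.png

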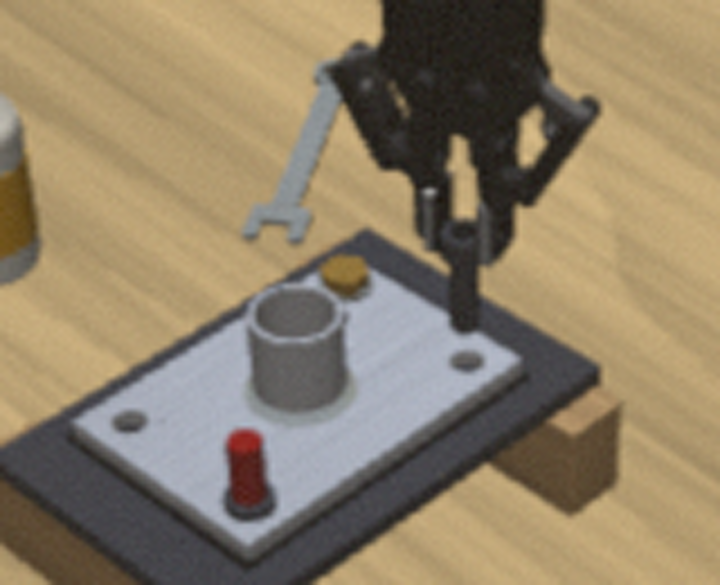

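```bash
python3 - <<'E'
from h import *
im=load('w11');s=.7
print('head',ray(im,401.5*s-.5,413*s-.5,166),'hole',ray(im,399.5*s-.5,321*s-.5,85))
for dx in(0,):
  print(proj(im,[486.9,-69.1,105.5])/s, proj(im,[486.9,-69.1,166])/s)
im2=load('s11'); print((proj(im2,[486.9,-69.1,105.5])-[180,110])*4.5)
E
```

```text
head [487.97019186 -69.82701262 166.        ] hole [488.10510699 -68.61282857  85.        ]
[398.47692784 339.48247585] [397.34321128 414.2029792 ]
[466.13830974 325.51247322]
```

```bash
python3 -m inch '{"travel":[[0.05,-0.1,0.3],[0.05,-0.1,0.6],[0.05,-0.1,1.0],[0.05,-0.1,1.4],[0.05,-0.1,1.7],[0.05,-0.1,2.0],[0.05,-0.1,2.2],[0.05,-0.1,2.4],[0.05,-0.1,2.6],[0.05,-0.1,2.6]],"twist":[0,0,0,0,0,0,0,0,0,0],"fingers":[1.6,1.6,1.6,1.6,1.6,1.6,1.6,1.6,1.6,1.6]}'
```

```text
clock: 20.95
eef_pos: [486.8, -68.0, 151.8]
tool_rot: [-3.141, 0.0, 0.406]
force: [-0.1, 0.2, -1.3]
width: 21.1
```

In the flange hole freely (end at z≈79). On into the base hole.

```bash
python3 -m inch '{"travel":[[0,0,0.15],[0,0,0.3],[0,0,0.45],[0,0,0.6],[0,0,0.75],[0,0,0.9],[0,0,1.05],[0,0,1.2],[0,0,1.3],[0,0,1.3]],"twist":[0,0,0,0,0,0,0,0,0,0],"fingers":[1.6,1.6,1.6,1.6,1.6,1.6,1.6,1.6,1.6,1.6]}'
```

```text
clock: 21.78
eef_pos: [486.8, -68.0, 138.9]
tool_rot: [-3.141, 0.0, 0.406]
force: [0.4, 0.0, -0.6]
width: 21.1
```

```bash
python3 -m inch '{"travel":[[0,0,0.2],[0,0,0.45],[0,0,0.7],[0,0,0.95],[0,0,1.2],[0,0,1.45],[0,0,1.7],[0,0,1.95],[0,0,2.15],[0,0,2.2]],"twist":[0,0,0,0,0,0,0,0,0,0],"fingers":[1.6,1.6,1.6,1.6,1.6,1.6,1.6,1.6,1.6,1.6]}'
```

```text
clock: 22.62
eef_pos: [486.8, -68.0, 116.7]
tool_rot: [-3.141, 0.0, 0.406]
force: [-0.1, -0.1, -0.0]
width: 21.0
```

```bash
python3 -c "
from h import *
to(487,-68,113.5)"
```

```text
clk 22.62 eef [486.8 -68.  116.7] rot [-3.1413e+00  5.0000e-04  4.0580e-01] F [-0.1 -0.1 -0. ] w 21.0
travel cm [0.02 0.01 0.32]  None
```

```bash
python3 -m inch '{"travel":[[0,0,0.1],[0,0,0.2],[0,0,0.2],[0,0,0.2],[0,0,0.2],[0,0,0.2],[0,0,0.2],[0,0,0.2],[0,0,0.2],[0,0,0.2]],"twist":[0,0,0,0,0,0,0,0,0,0],"fingers":[1.6,1.6,1.6,1.6,2.5,3.5,4.5,4.5,4.5,4.5]}'
python3 -c "
from h import *
im=shot('wrist','w12.png')
cv2.imwrite('pics/w12b.png',cv2.resize(im['frame'][:,:,::-1],(800,600),interpolation=cv2.INTER_CUBIC))
to(487,-68,200)"
```

```text
clock: 23.45
eef_pos: [487.0, -68.0, 115.2]
tool_rot: [3.142, -0.0, 0.406]
force: [0.2, 0.3, 0.4]
width: 45.2
clk 23.50 eef [487.  -68.  115.2] rot [ 3.1416e+00 -1.0000e-04  4.0580e-01] F [-0.3  0.7  0. ] w 45.2
travel cm [ 0.    0.   -8.48]  None
```

View pics/w12b.png

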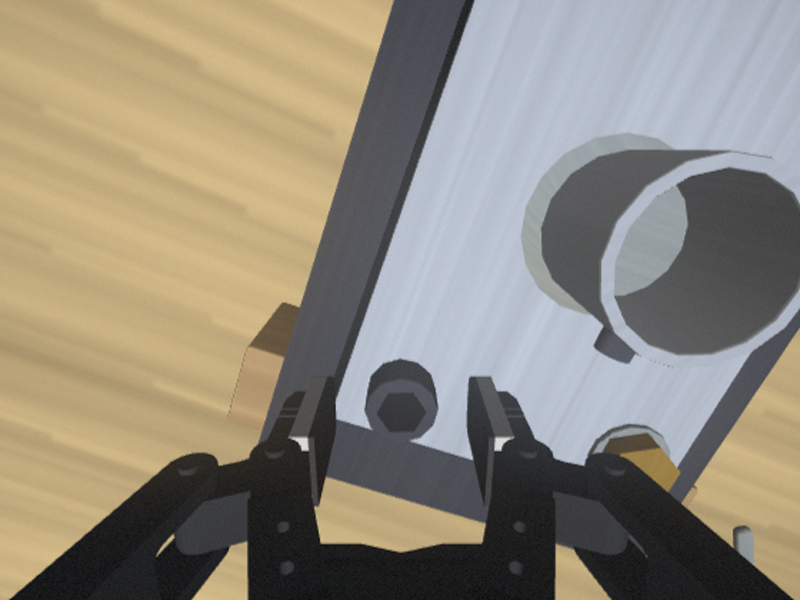

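Screw head appears down on the flange. Withdraw and check.

```bash
python3 -m inch '{"travel":[[0,0,-1],[0,0,-3],[0,0,-6],[0,0,-9],[0,0,-12],[0,0,-14],[0,0,-14],[0,0,-14],[0,0,-14],[0,0,-14]],"twist":[0,0,0,0,0,0,0,0,0,0],"fingers":[4.5,4.5,4.5,4.5,4.5,4.5,4.5,4.5,4.5,4.5]}'
python3 -c "
from h import *
im=shot('wrist','w13.png')
cv2.imwrite('pics/w13b.png',cv2.resize(im['frame'][:,:,::-1],(800,600),interpolation=cv2.INTER_CUBIC))
im2=shot('scene','s13.png')
cv2.imwrite('pics/s13b.png',cv2.resize(im2['frame'][140:250,170:330,::-1],None,fx=5,fy=5,interpolation=cv2.INTER_CUBIC))
for P in [(488,-68.5,101),(488,-68.5,85),(637.7,-59,127)]: print(proj(im,P)/.7, (proj(im2,P)-[170,140])*5)
"
```

```text
clock: 24.33
eef_pos: [486.1, -67.9, 254.3]
tool_rot: [-3.141, 0.002, 0.406]
force: [-1.4, -0.2, 0.8]
width: 45.4
[401.54799607 284.179994  ] [567.10064724 220.96787856]
[401.56912169 277.09262666] [567.32904891 247.89625053]
[5.13082349e+02 3.93733049e-01] [319.17828478 335.03974701]
```

View pics/w13b.png

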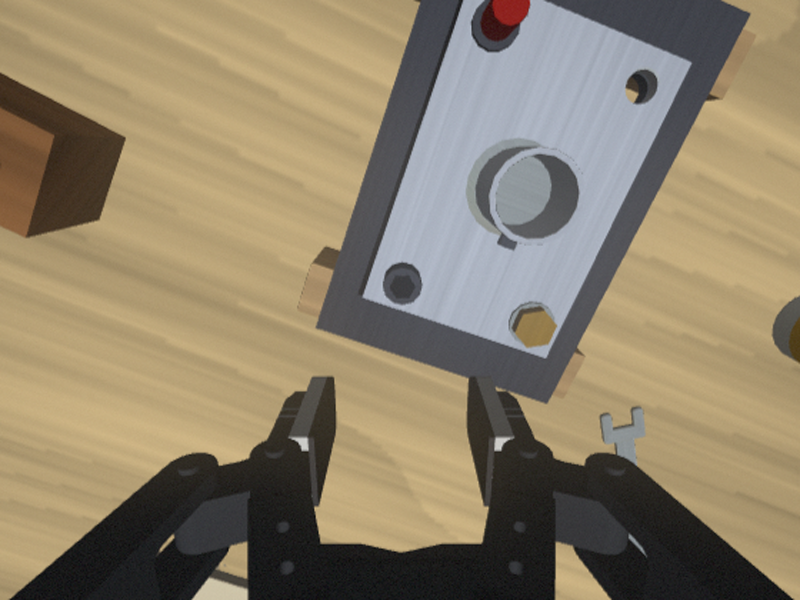

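View pics/s13b.png

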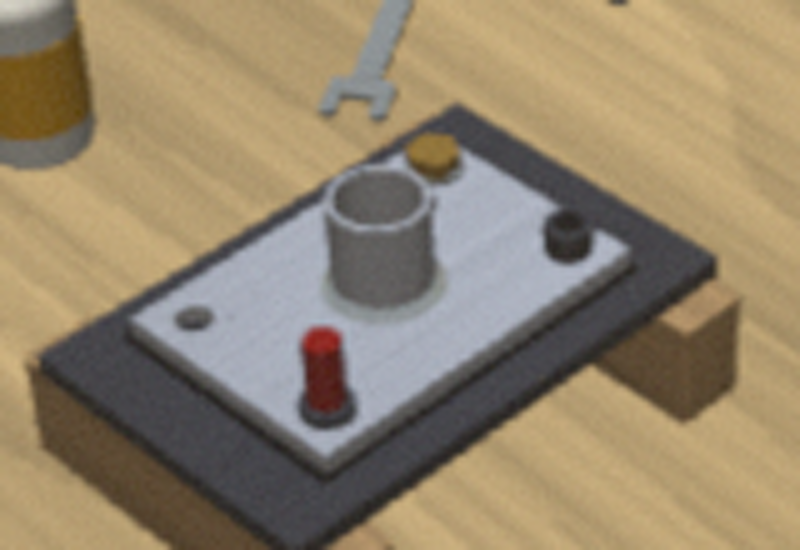

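```bash
python3 -c "
from h import *
im=shot('scene','s14.png'); a=load('scene0')['frame'];b=im['frame']
d=cv2.GaussianBlur(cv2.absdiff(a,b),(5,5),0).max(2)>30
n,l,st,c=cv2.connectedComponentsWithStats(d.astype(np.uint8))
print([s.tolist() for s in st[1:] if s[4]>8])
cv2.imwrite('pics/s14b.png',cv2.resize(b[195:245,195:275,::-1],None,fx=9,fy=9,interpolation=cv2.INTER_CUBIC))
"
```

```text
[[192, 0, 51, 28, 778], [261, 0, 42, 21, 577], [410, 0, 12, 11, 88], [424, 0, 12, 9, 60], [428, 0, 64, 75, 2114], [414, 13, 12, 15, 87], [250, 17, 67, 125, 4547], [438, 23, 5, 3, 10], [413, 28, 39, 47, 650], [466, 65, 4, 5, 14], [235, 176, 3, 5, 13], [278, 181, 18, 12, 123], [255, 182, 5, 14, 37], [196, 184, 32, 21, 84], [235, 184, 2, 11, 14], [205, 202, 4, 3, 9], [208, 203, 7, 5, 20], [224, 205, 18, 27, 238], [237, 213, 27, 19, 79], [376, 227, 12, 20, 150], [419, 270, 14, 13, 117]]
```

View pics/s14b.png

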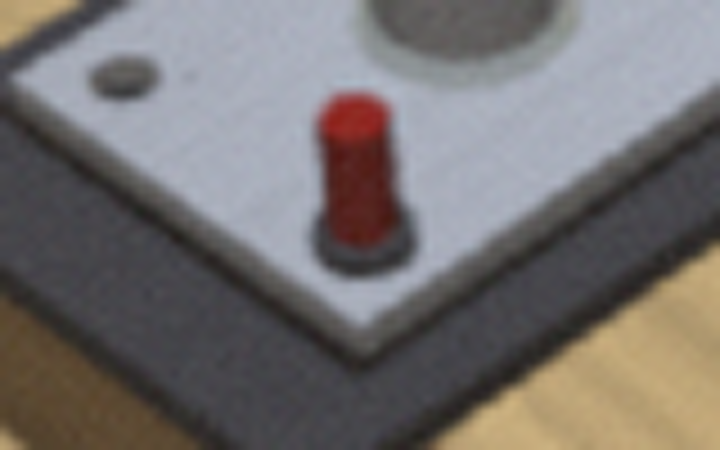

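View pics/s14.png

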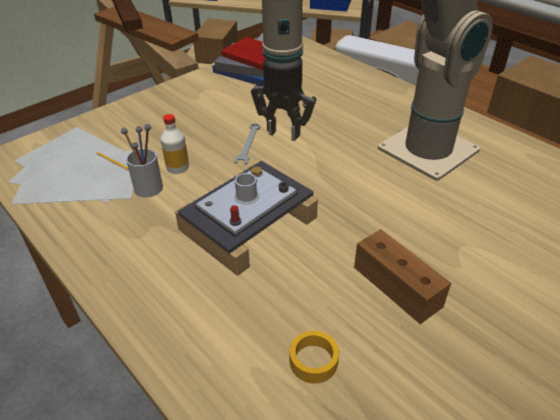

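Drift and screw are both flush and standing, with nothing else moved. The arm is clear, so I'm handing in.

```bash
python3 -c "
from h import *
print(ctrl.finish_job(), ctrl.read_state()['clock'])"
```

```text
the job is handed in; nothing more can be done
the job is handed in; nothing more can be done
```

I pressed the drift down through the flange's corner hole diagonally opposite the first bolt until its collar seated, then let go. I then dropped the cap screw through the (-75, +45) hole and released it. The job was handed in at about 24.5 s.

**Drift seating:**
- The vertical push was about 17 N during the slow taper, then rose to 28 N at the stop. That is slightly over the suggested 25 N.
- The tool stopped at 120.6 mm, against about 120 to 120.7 mm expected for a flush collar.
- After release, the cameras put the grip top at about 125.5 mm, give or take 2 mm, against a nominal 127 mm. That difference is within camera error, and I had no finer check that the collar is flush.

**Flange alignment:** The third hole, at (+75, -45), read about 2.4 mm off its base hole by camera. I put at least half of that down to the same camera bias seen on the drift.

**Screw:** It went through both holes with no measurable side force. Its head top appears within about 1 mm of where a flush head should be.

**Other items:** Comparing the scene picture before and after showed changes only at the arm, the flange and the two emptied stand holes. The tape, spanner, glue and brushes had not moved.

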